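# Seat the filter funnel in the vacuum base

### The arm

A 7-joint arm with a two-finger parallel gripper is mounted at the origin on a cart in front of the work surface, level with it; the furniture and walls round the work are solid. World frame = base frame: x ahead of the robot, y to its left, z up, the work surface at z = 0. Lengths are in m, angles in rad, forces in N, time in s.
With the tool pointing down it reaches from about 0.4 to 0.85 m from the base axis. Payload 6.9 kg.
Tool frame: the origin (TCP) lies midway between the tips of the shut fingers; the grasp point (between the pads) lies 19 mm behind it (arm.hold_point_z is the distance from the TCP to the grasp point, in m); z points along the fingers, y is the direction in which the jaws open and shut (so a half turn about z gives the same grasp; the last joint's range is limited). The gripper opens to 85 mm and grips with 20 to 120 N. Pads are 22 mm wide; open, the fingers measure 114 mm over their backs; the gripper's body (76 mm by 85 mm) begins 54 mm behind the grasp point. The pads swing forward as they close: fully open they stand 13 mm farther back than shut.
Start: joints at [-1.052, 0.507, -0.238, 1.5, 0.126, 1.149, -0.155], TCP at [0.251, 0.572, 0.231] pointing down, gripper open.
Joint ranges: [-3.08, 3.08], [-0.24, 2.05], [-1.43, 1.35], [0, 2.5], [-1.52, 4.66], [0.17, 1.96], [-2.89, 2.89]. Speed limits (rad/s): [2.39, 2.39, 3.14, 3.14, 3.14, 3.14, 3.14].

### API

Orientations are given as a 3x3 rotation matrix whose columns are the frame's x, y, z axes.
In Python, from rig import arm gives the robot as it stands.
- The arm moves only by the tool drive_tool, never from a script. Its argument "series" is a list of rows, each a list of 7 numbers: the opening, from 0 (shut) to 1 (fully open), then the shift along the world's x, y, z in m, then the turn, a rotation vector about the world's x, y, z in rad. A call has 1 to 20 rows; each row shifts and turns the commanded pose from where the row before left it; what a row does not reach is not made up. A row lasts 1/8 s, in which the tool goes at most 62.5 mm and 10.7 degrees, less where a joint would pass 70% of its speed; a pose out of reach is approached as far as the arm can. A call with a gripper value outside its range is refused whole. The fingers move at their own pace and stop on an object; "squeeze" is the grip in N (left out, the last holds). Time passes only in rows, so rows that do not move let the fingers close. It gives the time, the measured TCP pose, the force and the opening at its end, in the units of the state.
- arm.get_state(): the state, without advancing time (a new reading comes with each control period).
- arm.read_camera(name): name is "side" or "top"; returns the picture (400x640x3 uint8, blue, green, red); there is no depth.
- arm.camera_info(name): a dict with "mtx" (3x3 intrinsics, pixels), "k1" (the pictures are not rectified: a ray, as slopes to the right and down, at radius r is drawn at 1 + k1 r^2 times it, then the intrinsics apply), "rvec" (rotation vector, rad) and "tvec" (3), from world to camera coordinates, as OpenCV has them. Camera axes: x right, y down, z forward; pixel columns grow to the right and rows downward; lengths in m; the calibration is good to about 2 mm. A picture is of the moment at which its call begins. camera_info takes no time and is no camera call.
- arm.finish_job(): hands the job in, once; it reports no verdict.
The state is a dict: "time_s": time; "joints": joint angles; "qvel": joint speeds; "joint_efforts": joint torques, N m; "ee_pos": TCP position; "tool_rot": TCP orientation; "force": force on the tool from outside, world axes, zero at the start; "torque": the same for the moment, N m; "opening": opening from 0.0 (shut) to 1.0 (fully open).
Only numpy, scipy, OpenCV 4.12 (cv2) and the standard library are available. Lean on these libraries where they do the work, as an engineer would, in place of code of your own. Each camera call takes 0.05 s, during which the arm holds its last target.

### The job

Get the vacuum base ready for filtering: take the larger of the two white filter funnels out of the drying stand and lower it (do not drop it) into the tapered rubber collar on the base, so that its tapered stem is fully seated and the funnel stands upright on its own. Leave the smaller funnel in the drying stand.

Things in the scene. Friction and masses are not known exactly. Their poses are not given: they have to be found in the camera images.
- funnel_large: The larger white porcelain filter funnel, hanging upright by its flange in one hole of the drying stand; about 0.12 kg. Origin: centre of the stem's lower tip, z up its axis. Solid tapered stem: 16 mm diameter at z = 0, evenly to 37 mm at z = 42 mm. Flange 47 mm diameter, z = 42 to 46. Open cup 46 mm outside diameter, 3 mm wall, z = 46 to 82: grip its outside from above.
- funnel_small: The smaller white porcelain filter funnel, hanging in the other hole, to stay there. Origin: centre of the stem's lower tip, z up. Slim stem 10 to 16 mm diameter, flange 47 mm diameter at z = 42 to 46 mm, cup 32 mm outside diameter at z = 46 to 68 mm.
- drying_stand: Fixed drying stand: a grey board 90 (x) by 220 (y) mm, its top 62 mm above the worktop, on two steel side panels. Origin on the worktop under the board's centre. Two through holes of 41 mm diameter at y = +60 and -60 mm of its own frame; either may hold the larger funnel.
- collar_mouth (a point): Centre of the mouth of the black rubber collar, 98 mm above the worktop, on the fixed vacuum base (grey 120 mm square foot, aluminium neck of 60 mm diameter, 90 mm high). The opening is a cone, 35 mm diameter at the mouth, 19 mm at 32 mm below, matching the larger funnel's stem. With that funnel fully seated, its stem tip is about 37 mm below the mouth, its flange 5 mm above.

How it is judged:
By the outcome, as a careful person would: the job done as asked, in the order asked, and still so for the second after the job is handed in, with the robot touching nothing.
It also fails if it takes over 43 s, if anything falls off the work surface, if the arm or the gripper's body presses on something with over 40 N, if the wrist force passes 120 N, or if a joint passes its speed limit or range.

## Working session

There is one attempt and no reset: what is moved stays moved. The work goes in short steps, Python scripts to look and compute and a tool call to move; the robot and the scene stay as the last step left them, time stands still between calls to the robot, and variables do not carry over. Pictures are saved under pics/ and viewed, and the job is handed in when it is done.

Besides the shell and the picture viewer there is one more tool, called after "Request:" in YAML: its name, and indented under it one key for each argument. drive_tool: Moves the arm, as the interface text tells. Its arguments: {"type":"object","properties":{"series":{"type":"array"},"squeeze":{"type":"number"}},"required":["series"]}

```bash
mkdir -p pics; python3 - <<'E'
from rig import arm
import cv2
for n in("side","top"):
    cv2.imwrite(f"pics/{n}0.png",arm.read_camera(n)); i=arm.camera_info(n); print(n,i)
s=arm.get_state(); print(s)
print(arm.hold_point_z)
E
```

```text
side {'mtx': array([[488.06252276,   0.        , 330.64848261],
       [  0.        , 488.06252276, 194.68750103],
       [  0.        ,   0.        ,   1.        ]]), 'k1': -0.0772068793167013, 'rvec': array([ 0.0856498 ,  2.74930355, -1.44778908]), 'tvec': array([ 0.48740659, -0.02069782,  1.19100803])}
top {'mtx': array([[387.19992253,   0.        , 317.79813457],
       [  0.        , 387.19992253, 195.70707721],
       [  0.        ,   0.        ,   1.        ]]), 'k1': -0.033884252200599, 'rvec': array([ 2.26340398, -1.92859605,  0.20571954]), 'tvec': array([0.09839602, 0.52629746, 0.8214619 ])}
{'time_s': 0.1, 'joints': array([-1.05249017,  0.50825546, -0.2375468 ,  1.50100392,  0.12568117,
        1.1489318 , -0.15479245]), 'qvel': array([-2.29850280e-05, -1.67443676e-03, -7.10670240e-05, -2.88224785e-03,
        4.02160410e-04, -1.27434811e-03,  1.30421316e-04]), 'joint_efforts': array([-5.91757736e-03, -6.21823239e+01, -2.19508901e+00, -2.50206202e+01,
        1.24504379e-02,  7.74539716e-03, -2.30896228e-05]), 'ee_pos': array([0.25061367, 0.57206479, 0.23052608]), 'tool_rot': array([[-9.16007321e-01,  4.01161036e-01, -6.40652676e-04],
       [ 4.01161548e-01,  9.16006127e-01, -1.47906670e-03],
       [-6.50215144e-06, -1.61184114e-03, -9.99998701e-01]]), 'force': array([1.40085205, 0.48779823, 0.92794204]), 'torque': array([-0.02684403, -0.02251486,  0.00539446]), 'opening': 1.001563920422305}
0.0187
```

View pics/side0.png

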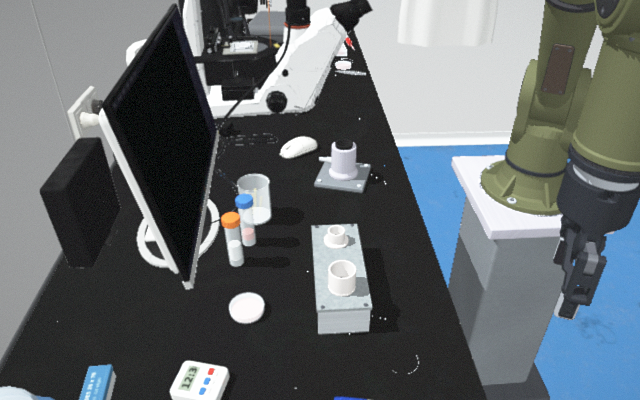

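View pics/top0.png

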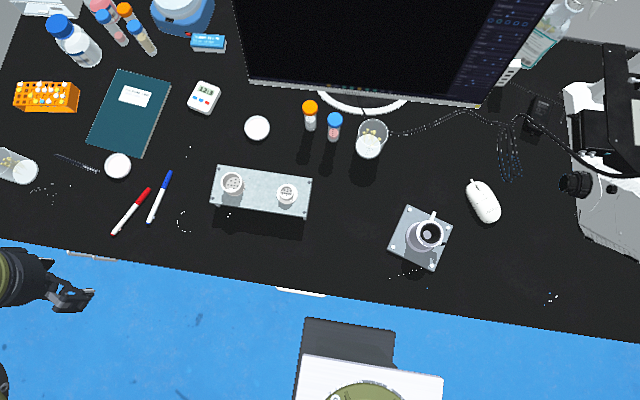

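The side view shows the large funnel nearest the camera at about (342,277), the small one at (337,236) and the collar at (343,150). The top view shows the large funnel at (232,182), the small one at (287,193) and the collar at (429,233). I'll enlarge these for precise reading.

```bash
python3 - <<'E'
import cv2,numpy as np
t=cv2.imread("pics/top0.png");s=cv2.imread("pics/side0.png")
def crop(im,x,y,w,h,k): return cv2.resize(im[y:y+h,x:x+w],None,fx=k,fy=k,interpolation=cv2.INTER_CUBIC)
cv2.imwrite("pics/tc1.png",crop(t,205,155,120,75,6))
cv2.imwrite("pics/tc2.png",crop(t,380,195,80,80,7))
cv2.imwrite("pics/sc1.png",crop(s,300,215,80,120,5))
cv2.imwrite("pics/sc2.png",crop(s,305,130,80,70,8))
E
```

```text
(no output)
```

View pics/tc1.png

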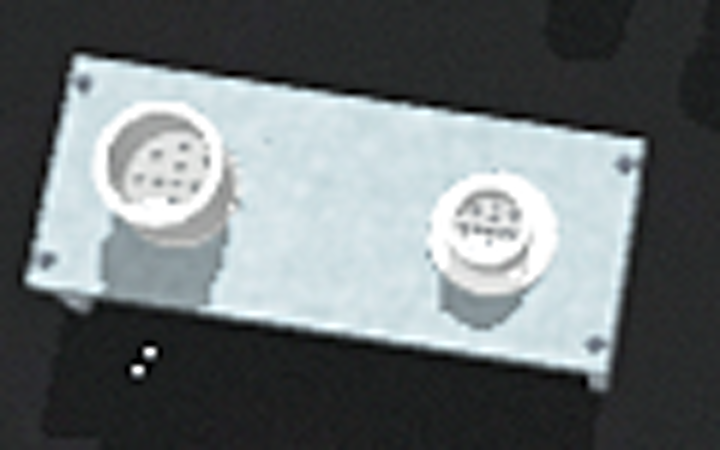

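View pics/tc2.png

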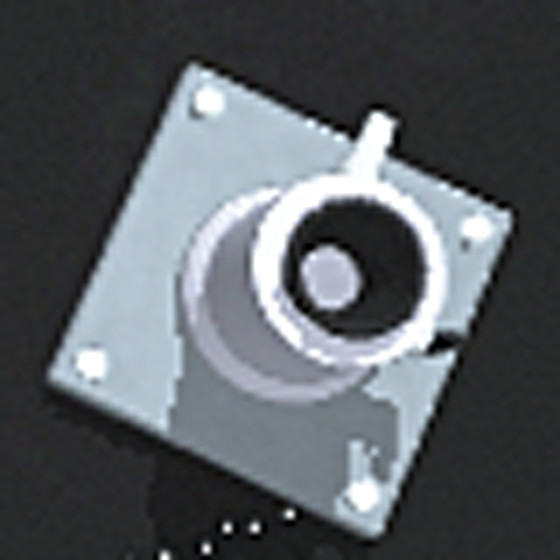

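View pics/sc1.png

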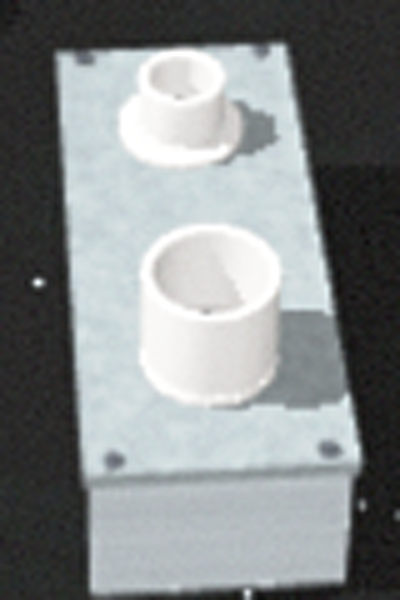

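View pics/sc2.png

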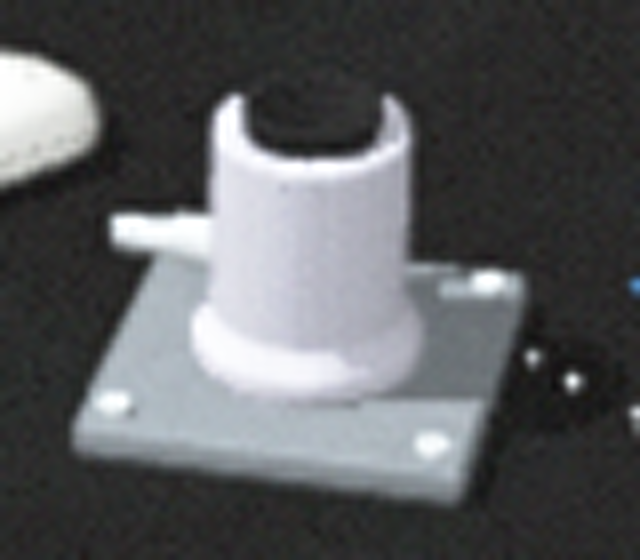

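```bash
cat > h.py <<'E'
import numpy as np,cv2
from rig import arm
def dist(i): return np.array([i["k1"],0,0,0,0.])
def ray(n,p,z):
    i=arm.camera_info(n); R=cv2.Rodrigues(i["rvec"])[0]
    u=cv2.undistortPoints(np.array([[p]],float),i["mtx"],dist(i))[0,0]
    d=R.T@np.array([u[0],u[1],1]); c=-R.T@np.array(i["tvec"]).ravel()
    return c+d*(z-c[2])/d[2]
def proj(n,P):
    i=arm.camera_info(n); return cv2.projectPoints(np.array(P,float).reshape(-1,3),i["rvec"],i["tvec"],i["mtx"],dist(i))[0][:,0]
def full(c,o,k): return [(c[j]+.5)/k-.5+o[j] for j in(0,1)]
def circ(c,d,z,n=60):
    a=np.linspace(0,2*np.pi,n); return np.c_[c[0]+d/2*np.cos(a),c[1]+d/2*np.sin(a),0*a+z]
E
python3 - <<'E'
from h import *
T1=((205,155),6);T2=((380,195),7);S1=((300,215),5);S2=((305,130),8)
def r(l,n,c,z,T): print(l,n,ray(n,full(c,*T),z).round(4))
r("cup","top",(160,164),.102,T1); r("cup","side",(210,270),.102,S1)
r("small rim","top",(488,231),.088,T1)
r("colBlack","top",(356,268),.098,T2); r("alurim","top",(348.5,270),.09,T2)
r("colBlack","side",(314,113),.098,S2)
for l,c in zip(("bl","br","tr","tl"),((25,288),(605,375),(647,138),(75,55))): r(l,"top",c,.062,T1)
for l,c in zip(("bl","br","tr","tl"),((85,478),(362,465),(288,42),(54,48))): r(l,"side",c,.062,S1)
E
```

```text
cup top [0.4946 0.3689 0.102 ]
cup side [0.4947 0.3715 0.102 ]
small rim top [0.4919 0.2493 0.088 ]
colBlack top [ 0.4535 -0.0691  0.098 ]
alurim top [ 0.4538 -0.069   0.09  ]
colBlack side [ 0.4534 -0.0621  0.098 ]
bl top [0.4482 0.4199 0.062 ]
br top [0.4503 0.2    0.062 ]
tr top [0.5424 0.1992 0.062 ]
tl top [0.5401 0.4207 0.062 ]
bl side [0.5384 0.4231 0.062 ]
br side [0.4491 0.4231 0.062 ]
tr side [0.4488 0.2001 0.062 ]
tl side [0.5415 0.1984 0.062 ]
```

```bash
python3 - <<'E'
from h import *
ims=[]
for n,o,(w,h),k in(("side",(305,130),(80,70),5),("top",(380,195),(80,80),5)):
  im=cv2.imread(f"pics/{n}0.png")
  c=cv2.resize(im[o[1]:o[1]+h,o[0]:o[0]+w],None,fx=k,fy=k,interpolation=cv2.INTER_CUBIC)
  for C,col in(((.4535,-.069),(0,0,255)),((.4535,-.065),(0,255,0))):
    for d,z in((.035,.098),(.06,.09)):
      q=((proj(n,circ(C,d,z))-o+.5)*k-.5).round().astype(int)
      cv2.polylines(c,[q],False,col,1)
  ims.append(c)
  cv2.imwrite(f"pics/ov_{n}.png",c)
h=400
ims=[cv2.copyMakeBorder(i,0,h-i.shape[0],0,0,0) for i in ims]
cv2.imwrite("pics/ov.png",np.hstack(ims))
E
```

```text
(no output)
```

View pics/ov.png

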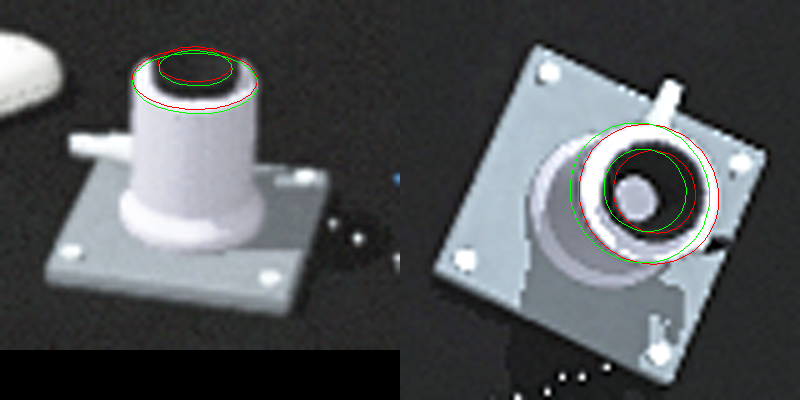

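The red circles, for the collar at (0.4535, -0.069), match both views: the side-view black area also includes the collar's outer wall. The cup is at (0.4945, 0.370), which agrees with the stand-hole geometry. Next I'll move above the funnel.

Request:
drive_tool:
  series:
    - [1, 0.0305, -0.0253, 0, 0, 0, 0]
    - [1, 0.0305, -0.0253, 0, 0, 0, 0]
    - [1, 0.0305, -0.0253, 0, 0, 0, 0]
    - [1, 0.0305, -0.0253, 0, 0, 0, 0]
    - [1, 0.0305, -0.0253, 0, 0, 0, 0]
    - [1, 0.0305, -0.0253, 0, 0, 0, 0]
    - [1, 0.0305, -0.0253, 0, 0, 0, 0]
    - [1, 0.0305, -0.0253, 0, 0, 0, 0]
    - [1, 0, 0, -0.03, 0, 0, 0]
    - [1, 0, 0, -0.03, 0, 0, 0]
    - [1, 0, 0, 0, 0, 0, 0]
    - [1, 0, 0, 0, 0, 0, 0]
  squeeze: 40

```text
time_s: 1.6
ee_pos: [0.495, 0.3705, 0.1721]
tool_rot: [[-0.916, 0.401, 0.0], [0.401, 0.916, 0.001], [-0.0, 0.001, -1.0]]
force: [0.3, -0.4, 0.1]
opening: 1.003
```

Request:
drive_tool:
  series:
    - [1, 0, 0, -0.03, 0, 0, 0]
    - [1, 0, 0, -0.03, 0, 0, 0]
    - [1, 0, 0, -0.02, 0, 0, 0]
    - [1, 0, 0, -0.012, 0, 0, 0]
    - [1, 0, 0, -0.012, 0, 0, 0]
    - [1, 0, 0, 0, 0, 0, 0]
    - [1, 0, 0, 0, 0, 0, 0]

```text
time_s: 2.48
ee_pos: [0.4951, 0.3704, 0.0679]
tool_rot: [[-0.916, 0.401, 0.001], [0.401, 0.916, 0.001], [-0.0, 0.001, -1.0]]
force: [0.4, 0.7, 0.2]
opening: 0.999
```

```bash
python3 - <<'E'
from h import *
s=arm.read_camera("side");t=arm.read_camera("top")
a=cv2.resize(s[200:350,270:420],None,fx=2.6,fy=2.6,interpolation=cv2.INTER_CUBIC)
b=cv2.resize(t[130:280,180:330],None,fx=2.6,fy=2.6,interpolation=cv2.INTER_CUBIC)
cv2.imwrite("pics/g1.png",np.hstack([a,b]))
S=arm.get_state();print(S["force"],S["joints"].round(2))
E
```

```text
[-0.61736338 -1.05954284  0.80295015] [-0.57  0.66 -0.18  1.72  0.15  0.78  0.34]
```

View pics/g1.png

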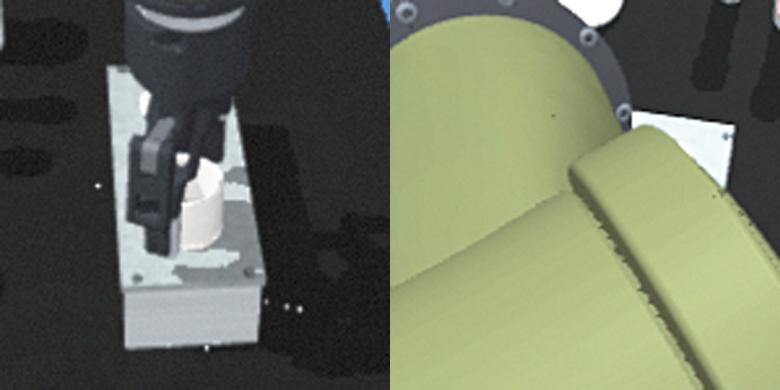

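The side view shows the near finger beside the cup at about crop (160,200) and the other finger behind it, so the cup sits between the jaws. The top view is blocked by the arm. Closing.

Request:
drive_tool:
  series:
    - [0.4, 0, 0, 0, 0, 0, 0]
    - [0.4, 0, 0, 0, 0, 0, 0]
    - [0.3, 0, 0, 0, 0, 0, 0]
    - [0.3, 0, 0, 0, 0, 0, 0]
    - [0.3, 0, 0, 0, 0, 0, 0]
    - [0.3, 0, 0, 0, 0, 0, 0]
  squeeze: 40

```text
time_s: 3.32
ee_pos: [0.4949, 0.3702, 0.0677]
tool_rot: [[-0.916, 0.401, 0.0], [0.401, 0.916, 0.0], [-0.0, 0.0, -1.0]]
force: [-1.1, -0.6, 5.7]
opening: 0.527
```

The opening of 0.527 (about 45 mm) matches the 46 mm cup. Lifting.

Request:
drive_tool:
  series:
    - [0.3, 0, 0, 0.005, 0, 0, 0]
    - [0.3, 0, 0, 0.01, 0, 0, 0]
    - [0.3, 0, 0, 0.02, 0, 0, 0]
    - [0.3, 0, 0, 0.03, 0, 0, 0]
    - [0.3, 0, 0, 0.03, 0, 0, 0]
    - [0.3, 0, 0, 0.025, 0, 0, 0]
    - [0.3, 0, 0, 0.02, 0, 0, 0]
    - [0.3, 0, 0, 0, 0, 0, 0]
    - [0.3, 0, 0, 0, 0, 0, 0]

```text
time_s: 4.45
ee_pos: [0.4944, 0.3698, 0.2065]
tool_rot: [[-0.916, 0.401, -0.001], [0.401, 0.916, -0.001], [0.0, -0.001, -1.0]]
force: [-0.6, 0.1, -0.8]
opening: 0.526
```

```bash
python3 - <<'E'
from h import *
s=arm.read_camera("side")
cv2.imwrite("pics/g2.png",cv2.resize(s[150:350,250:450],None,fx=2.9,fy=2.9,interpolation=cv2.INTER_CUBIC))
S=arm.get_state();print(S["force"],S["ee_pos"])
E
```

```text
[ 0.41518018  0.46649689 -1.8084124 ] [0.49430678 0.36963303 0.20624117]
```

View pics/g2.png

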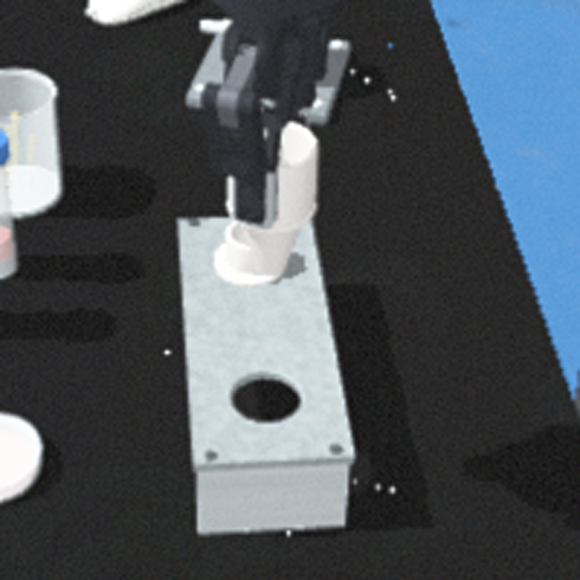

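Funnel held; hole empty, small funnel still in place. The funnel might be tilted, so I'll overlay the upright model.

```bash
cat >> h.py <<'E'
def overlay(n,img,o,w,h,k,origin,path,axis=(0,0,1)):
    c=cv2.resize(img[o[1]:o[1]+h,o[0]:o[0]+w],None,fx=k,fy=k,interpolation=cv2.INTER_CUBIC)
    a=np.array(axis,float);a/=np.linalg.norm(a)
    R=cv2.Rodrigues(np.cross([0,0,1.],a))[0]
    for d,z in((.016,0),(.037,.042),(.047,.042),(.047,.046),(.046,.082)):
        P=circ((0,0),d,z)@R.T+origin
        q=((proj(n,P)-o+.5)*k-.5).round().astype(int); cv2.polylines(c,[q],False,(0,0,255),1)
    cv2.imwrite(path,c)
E
python3 - <<'E'
from h import *
s=arm.read_camera("side"); e=arm.get_state()["ee_pos"]
overlay("side",s,np.array((300,160)),90,100,6,e-[0,0,.0477],"pics/g3.png")
E
```

```text
(no output)
```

View pics/g3.png

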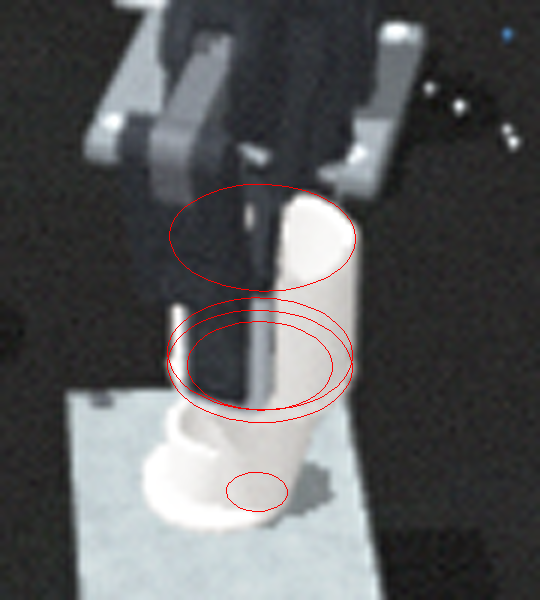

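Request:
drive_tool:
  series:
    - [0.3, -0.002, -0.02, 0, 0, 0, 0]
    - [0.3, -0.004, -0.035, 0, 0, 0, 0]
    - [0.3, -0.004, -0.045, 0, 0, 0, 0]
    - [0.3, -0.004, -0.045, 0, 0, 0, 0]
    - [0.3, -0.004, -0.045, 0, 0, 0, 0]
    - [0.3, -0.004, -0.045, 0, 0, 0, 0]
    - [0.3, -0.004, -0.045, 0, 0, 0, 0]
    - [0.3, -0.004, -0.045, 0, 0, 0, 0]
    - [0.3, -0.004, -0.045, 0, 0, 0, 0]
    - [0.3, -0.004, -0.03, 0, 0, 0, 0]
    - [0.3, -0.003, -0.02, 0, 0, 0, 0]
    - [0.3, 0, -0.019, 0, 0, 0, 0]
    - [0.3, 0, 0, 0, 0, 0, 0]
    - [0.3, 0, 0, 0, 0, 0, 0]
    - [0.3, 0, 0, 0, 0, 0, 0]

```text
time_s: 6.42
ee_pos: [0.4536, -0.0681, 0.2072]
tool_rot: [[-0.916, 0.4, -0.0], [0.4, 0.916, 0.0], [0.0, 0.0, -1.0]]
force: [-0.8, 0.1, -1.4]
opening: 0.525
```

```bash
python3 - <<'E'
from h import *
s=arm.read_camera("side"); t=arm.read_camera("top");S=arm.get_state();e=S["ee_pos"];print(e,S["joints"].round(2),S["force"])
m=proj("side",[e])[0].astype(int);print(m)
cv2.imwrite("pics/s4.png",s);cv2.imwrite("pics/t4.png",t)
overlay("side",s,m-[45,45],90,90,6,e-[0,0,.0477],"pics/g4.png")
overlay("side",cv2.imread("pics/side0.png"),np.array((300,230)),80,80,6,np.array([.4947,.370,.020]),"pics/g5.png")
E
```

```text
[ 0.45374652 -0.06824542  0.20725652] [ 0.18  0.27 -0.1   1.96  0.04  0.91  1.21] [-0.31210415 -0.01903128 -1.08648132]
[344  99]
```

View pics/g4.png

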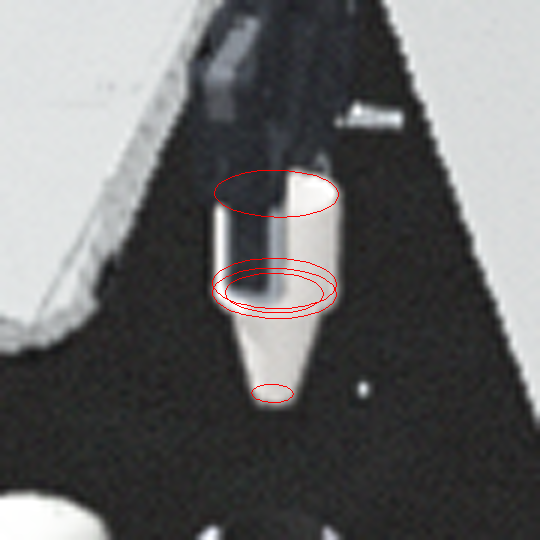

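View pics/g5.png

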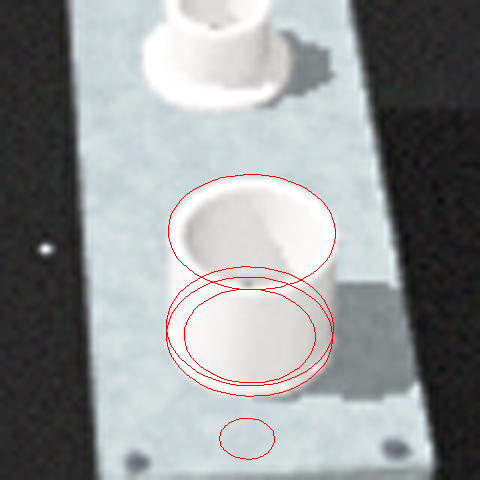

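View pics/t4.png

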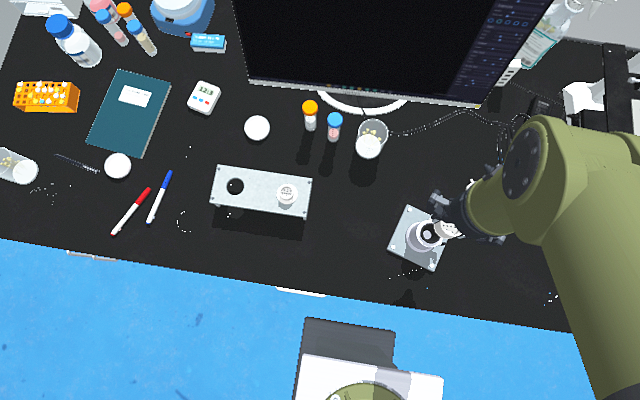

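The side view shows the funnel hanging upright, about 0.5 px right of the model. Both collar and funnel are visible in the top view, so I'll zoom in for relative alignment.

```bash
python3 - <<'E'
from h import *
t=cv2.imread("pics/t4.png");e=np.array([.4537,-.0682,.2072])
overlay("top",t,np.array((390,190)),90,70,8,e-[0,0,.0477],"pics/g6.png")
s=cv2.imread("pics/s4.png")
o=np.array((300,70));k=6
c=cv2.resize(s[70:170,300:390],None,fx=k,fy=k,interpolation=cv2.INTER_CUBIC)
for d,z in((.035,.098),(.06,.09),(.046,.098)):
  q=((proj("side",circ((.4535,-.069),d,z))-o+.5)*k-.5).round().astype(int);cv2.polylines(c,[q],False,(0,0,255),1)
cv2.imwrite("pics/g7.png",c)
E
```

```text
(no output)
```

View pics/g6.png

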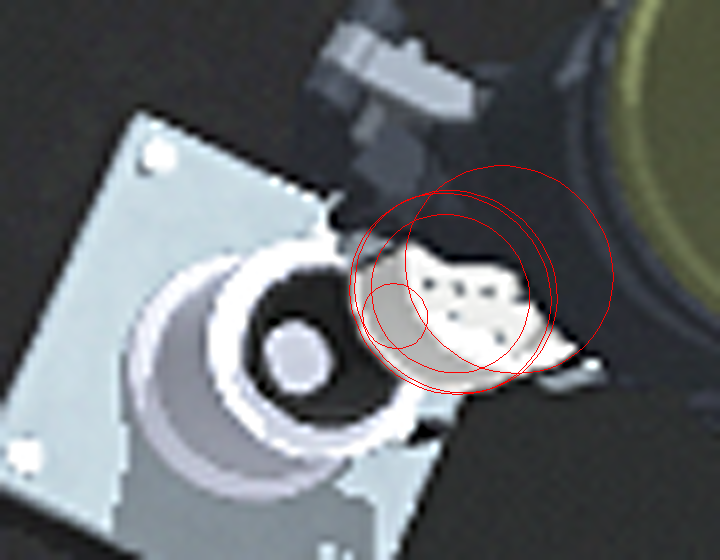

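View pics/g7.png

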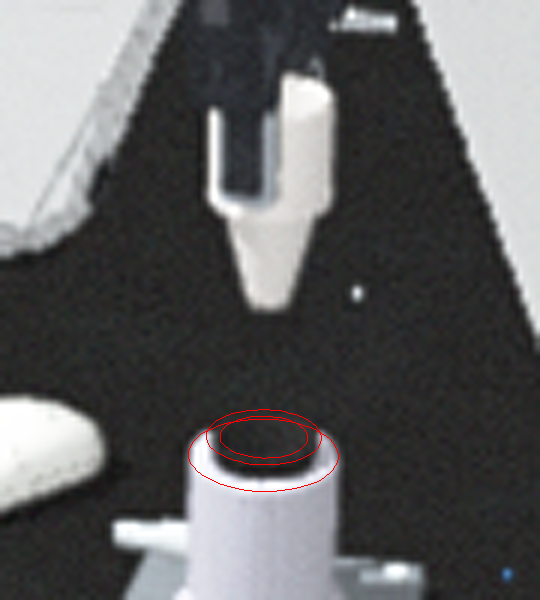

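The collar overlay fits both views, and the funnel is within about 1 mm of centre. I'll nudge by (+0.5, -1) mm and descend in stages, stopping short of contact first.

Request:
drive_tool:
  series:
    - [0.3, 0.0005, -0.001, -0.01, 0, 0, 0]
    - [0.3, 0, 0, -0.02, 0, 0, 0]
    - [0.3, 0, 0, -0.02, 0, 0, 0]
    - [0.3, 0, 0, -0.015, 0, 0, 0]
    - [0.3, 0, 0, -0.01, 0, 0, 0]
    - [0.3, 0, 0, -0.005, 0, 0, 0]
    - [0.3, 0, 0, -0.005, 0, 0, 0]
    - [0.3, 0, 0, 0, 0, 0, 0]
    - [0.3, 0, 0, 0, 0, 0, 0]

```text
time_s: 7.65
ee_pos: [0.4545, -0.0699, 0.1226]
tool_rot: [[-0.916, 0.401, 0.001], [0.401, 0.916, -0.0], [-0.001, 0.0, -1.0]]
force: [-0.1, -0.2, -2.1]
opening: 0.527
```

```bash
python3 - <<'E'
from h import *
s=arm.read_camera("side");S=arm.get_state();e=S["ee_pos"];print(e,S["force"],S["torque"])
overlay("side",s,np.array((300,95)),90,90,6,e-[0,0,.0477],"pics/g8.png")
E
```

```text
[ 0.45446544 -0.06997298  0.1225831 ] [ 0.35062426  0.03013579 -1.25641863] [0.00445148 0.02854365 0.04930893]
```

View pics/g8.png

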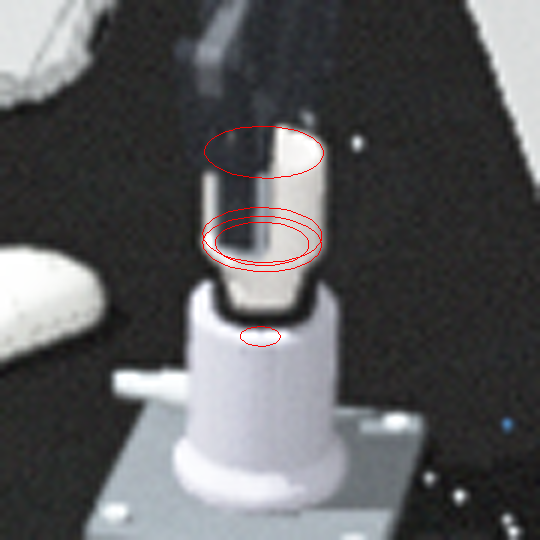

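No contact, and the stem is inside the collar: cup centre at crop x ≈ 265 against collar 263, so 0.5 mm more +x. Lowering slowly and checking force.

Request:
drive_tool:
  series:
    - [0.3, 0.0005, 0, -0.003, 0, 0, 0]
    - [0.3, 0, 0, -0.003, 0, 0, 0]
    - [0.3, 0, 0, -0.002, 0, 0, 0]
    - [0.3, 0, 0, -0.001, 0, 0, 0]
    - [0.3, 0, 0, 0, 0, 0, 0]

```text
time_s: 8.32
ee_pos: [0.4547, -0.0699, 0.1132]
tool_rot: [[-0.916, 0.401, -0.0], [0.401, 0.916, 0.0], [0.0, -0.0, -1.0]]
force: [0.3, -0.3, -2.0]
opening: 0.524
```

Request:
drive_tool:
  series:
    - [0.3, 0, 0, -0.001, 0, 0, 0]
    - [0.3, 0, 0, -0.001, 0, 0, 0]
    - [0.3, 0, 0, -0.001, 0, 0, 0]
    - [0.3, 0, 0, 0, 0, 0, 0]

```text
time_s: 8.82
ee_pos: [0.4545, -0.0699, 0.1102]
tool_rot: [[-0.916, 0.401, -0.001], [0.401, 0.916, -0.0], [0.0, -0.0, -1.0]]
force: [-1.1, 0.4, -0.5]
opening: 0.525
```

Expected seated TCP height is about 0.1087; going on in 1 mm steps.

Request:
drive_tool:
  series:
    - [0.3, 0, 0, -0.001, 0, 0, 0]
    - [0.3, 0, 0, 0, 0, 0, 0]

```text
time_s: 9.07
ee_pos: [0.4544, -0.07, 0.1092]
tool_rot: [[-0.916, 0.401, -0.001], [0.401, 0.916, -0.0], [0.001, -0.0, -1.0]]
force: [-0.9, -0.4, -0.9]
opening: 0.525
```

Request:
drive_tool:
  series:
    - [0.3, 0, 0, -0.001, 0, 0, 0]
    - [0.3, 0, 0, 0, 0, 0, 0]

```text
time_s: 9.32
ee_pos: [0.4543, -0.07, 0.1082]
tool_rot: [[-0.916, 0.401, -0.001], [0.401, 0.916, -0.0], [0.001, -0.0, -1.0]]
force: [-4.4, -0.3, 2.1]
opening: 0.527
```

Request:
drive_tool:
  series:
    - [0.3, -0.0005, 0, 0, 0, 0, 0]
    - [0.3, 0, 0, -0.001, 0, 0, 0]
    - [0.3, 0, 0, 0, 0, 0, 0]

```text
time_s: 9.7
ee_pos: [0.4543, -0.0701, 0.1079]
tool_rot: [[-0.916, 0.401, 0.0], [0.401, 0.916, -0.0], [-0.001, -0.0, -1.0]]
force: [-4.6, -0.7, 11.3]
opening: 0.526
```

Request:
drive_tool:
  series:
    - [0.3, -0.0007, 0, 0, 0, 0, 0]
    - [0.3, 0, 0, -0.001, 0, 0, 0]
    - [0.3, 0, 0, 0, 0, 0, 0]

```text
time_s: 10.07
ee_pos: [0.4543, -0.0701, 0.1078]
tool_rot: [[-0.916, 0.401, 0.002], [0.401, 0.916, -0.001], [-0.002, 0.0, -1.0]]
force: [-6.6, -0.7, 21.0]
opening: 0.523
```

```bash
python3 - <<'E'
from h import *
s=arm.read_camera("side");S=arm.get_state();e=S["ee_pos"];print(e,S["force"],S["torque"])
overlay("side",s,np.array((300,95)),90,90,6,np.array([.4537,-.0695,.061]),"pics/g9.png")
E
```

```text
[ 0.45426849 -0.07006041  0.10780267] [-5.75520688 -0.05818071 20.90389242] [-0.10345596  1.51707286 -0.06628823]
```

View pics/g9.png

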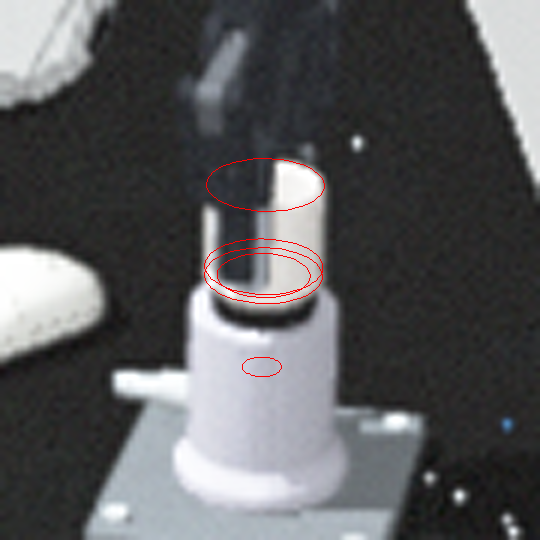

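The height stopped at 0.1078 while the force rose to 21 N, so the stem has bottomed at the expected seated height. I'll relieve the push, then open gradually.

Request:
drive_tool:
  series:
    - [0.3, 0.0003, 0, 0.0012, 0, 0, 0]
    - [0.3, 0, 0, 0, 0, 0, 0]
    - [0.55, 0, 0, 0, 0, 0, 0]
    - [0.6, 0, 0, 0, 0, 0, 0]
    - [0.7, 0, 0, 0, 0, 0, 0]
    - [0.85, 0, 0, 0, 0, 0, 0]
    - [1, 0, 0, 0, 0, 0, 0]
    - [1, 0, 0, 0, 0, 0, 0]
    - [1, 0, 0, 0, 0, 0, 0]
    - [1, 0, 0, 0, 0, 0, 0]

```text
time_s: 11.38
ee_pos: [0.4539, -0.0699, 0.1075]
tool_rot: [[-0.916, 0.401, 0.0], [0.401, 0.916, -0.0], [-0.0, 0.0, -1.0]]
force: [0.5, 0.7, 0.1]
opening: 0.996
```

```bash
python3 - <<'E'
from h import *
s=arm.read_camera("side");S=arm.get_state();e=S["ee_pos"];print(e,S["force"],S["opening"])
overlay("side",s,np.array((300,75)),90,90,6,np.array([.4537,-.0695,.061]),"pics/g10.png")
E
```

```text
[ 0.45388397 -0.06992136  0.10749083] [ 0.41383066 -0.63422934 -0.46443793] 1.0025151303959572
```

View pics/g10.png

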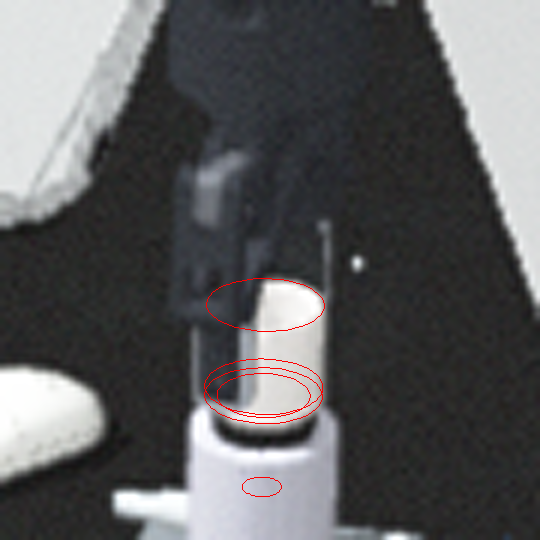

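Released with no force; the funnel stands in place. Retreating straight up, then aside so both cameras can see it.

Request:
drive_tool:
  series:
    - [1, 0, 0, 0.01, 0, 0, 0]
    - [1, 0, 0, 0.025, 0, 0, 0]
    - [1, 0, 0, 0.035, 0, 0, 0]
    - [1, 0, 0, 0.035, 0, 0, 0]
    - [1, 0, 0, 0.03, 0, 0, 0]
    - [1, 0, 0.02, 0, 0, 0, 0]
    - [1, 0, 0.04, 0, 0, 0, 0]
    - [1, 0, 0.045, 0, 0, 0, 0]
    - [1, 0, 0.045, 0, 0, 0, 0]
    - [1, 0, 0.04, 0, 0, 0, 0]
    - [1, 0, 0.03, 0, 0, 0, 0]
    - [1, 0, 0.02, 0, 0, 0, 0]
    - [1, 0, 0, 0, 0, 0, 0]
    - [1, 0, 0, 0, 0, 0, 0]

```text
time_s: 13.18
ee_pos: [0.4539, 0.1691, 0.2428]
tool_rot: [[-0.916, 0.402, 0.0], [0.402, 0.916, -0.001], [-0.0, -0.001, -1.0]]
force: [-1.0, 0.3, 0.6]
opening: 0.999
```

```bash
python3 - <<'E'
from h import *
s=arm.read_camera("side");t=arm.read_camera("top");O=np.array([.4537,-.0695,.061])
cv2.imwrite("pics/s11.png",s)
overlay("side",s,np.array((300,95)),90,90,6,O,"pics/g11.png")
overlay("top",t,np.array((385,190)),90,80,6,O,"pics/g12.png")
E
```

```text
(no output)
```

View pics/g11.png

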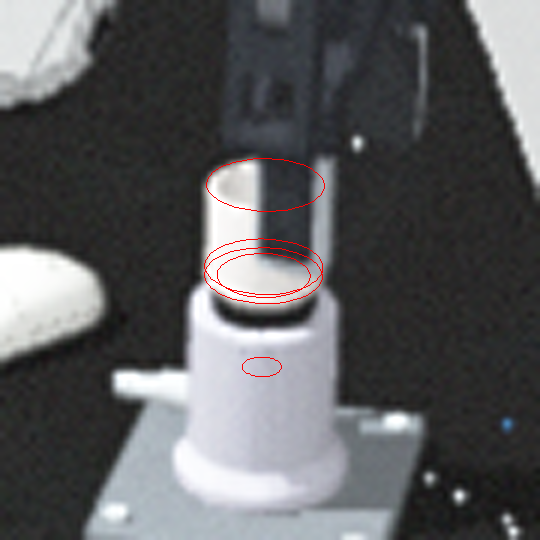

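View pics/g12.png

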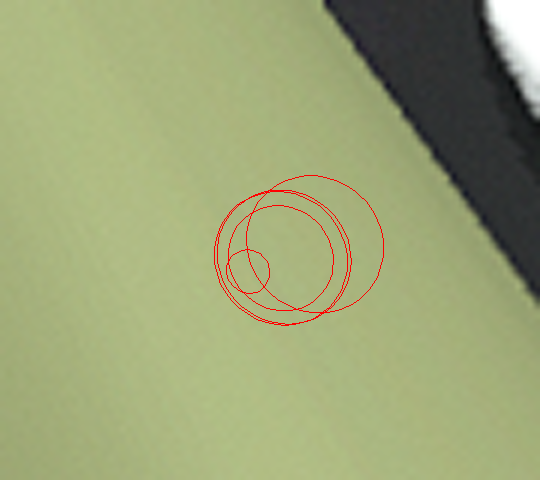

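View pics/s11.png

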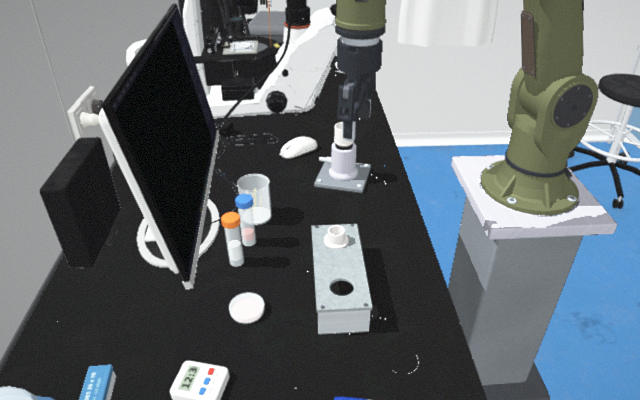

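The gripper now partly hides the funnel in the side view, and the arm hides it from the top. I'll move farther along +y.

Request:
drive_tool:
  series:
    - [1, 0, 0.03, 0, 0, 0, 0]
    - [1, 0, 0.04, 0, 0, 0, 0]
    - [1, 0, 0.045, 0, 0, 0, 0]
    - [1, 0, 0.045, 0, 0, 0, 0]
    - [1, 0, 0.045, 0, 0, 0, 0]
    - [1, 0, 0.04, 0, 0, 0, 0]
    - [1, 0, 0.03, 0, 0, 0, 0]
    - [1, -0.03, 0.03, 0, 0, 0, 0]
    - [1, -0.03, 0.03, 0, 0, 0, 0]
    - [1, -0.03, 0.03, 0, 0, 0, 0]
    - [1, 0, 0, 0, 0, 0, 0]
    - [1, 0, 0, 0, 0, 0, 0]

```text
time_s: 14.78
ee_pos: [0.3651, 0.534, 0.2424]
tool_rot: [[-0.915, 0.402, 0.001], [0.402, 0.915, -0.001], [-0.001, -0.001, -1.0]]
force: [0.0, -0.1, -0.2]
opening: 0.998
```

```bash
python3 - <<'E'
from h import *
s=arm.read_camera("side");t=arm.read_camera("top");O=np.array([.4537,-.0695,.061])
cv2.imwrite("pics/s13.png",s)
overlay("side",s,np.array((300,95)),90,90,4,O,"pics/a.png")
overlay("top",t,np.array((385,190)),90,90,4,O,"pics/b.png")
cv2.imwrite("pics/g13.png",np.hstack([cv2.imread("pics/a.png"),cv2.imread("pics/b.png")]))
E
```

```text
(no output)
```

View pics/g13.png

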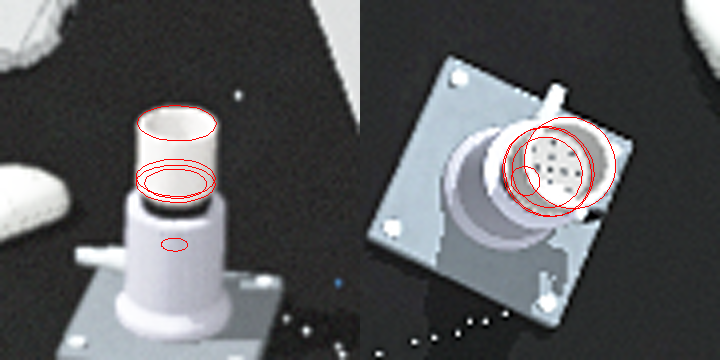

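View pics/s13.png

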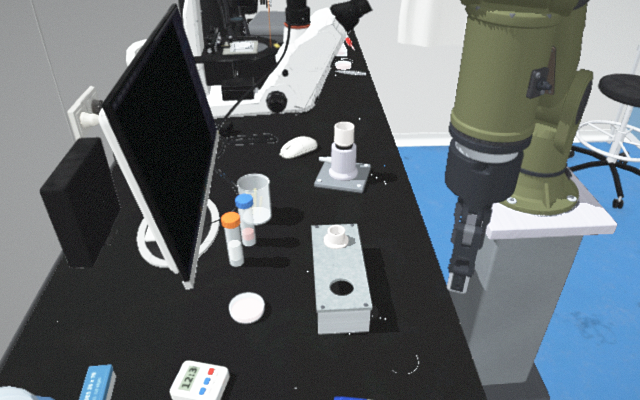

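Both views match the model of an upright, fully seated funnel. The small funnel is still in the stand and the arm is clear, so I'm handing in.

```bash
python3 -c "
from rig import arm
print(arm.finish_job())"
```

```text
the job is handed in; nothing more can be done
None
```

The larger funnel is seated in the rubber collar and stands upright on its own. I gripped its cup at about 40 N, lifted it from the stand, and lowered it in 1 mm steps near the end. It bottomed at the expected height, with the reported force reaching 21 N. I then eased off the push, opened the gripper and moved the arm clear at about 15 s.

- **Seating:** in the last pictures from both cameras, the funnel matches the outline of an upright, fully seated one, to within a pixel or so.
- **Small funnel:** it is still in its hole in the stand, and nothing else was moved.
- **Disagreements:** while I was centring the funnel, the two cameras differed by about 1 mm on its x position. My first side-view reading of the collar was also 7 mm off in y, because I had included the collar's outer wall. Overlaying the model on both views corrected this before the insertion. A sideways push of about 6 N appeared during the final seating and was gone after release.

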